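# Slide the cover onto the pen box

## Robot

A 6-joint arm with a two-finger parallel gripper is mounted at the origin on the work surface. World frame = base frame: x ahead of the robot, y to its left, z up, the work surface at z = 0. Lengths are in mm, angles in degrees, forces in N, time in s.
With the tool pointing down it reaches from about 300 to 850 mm from the base axis. Payload 4.2 kg.
Tool frame: the origin (TCP) lies at the very end of the fingers, on their centre line; the grasp point (between the pads) lies 19 mm behind it (r.tcp_to_grasp is the distance from the TCP to the grasp point, in mm); z points along the fingers, y is the line along which they close (so a half turn about z gives the same grasp; the last joint's range is limited). The gripper opens to 91 mm and grips with 3 to 60 N. Pads are 32 mm wide; open, the fingers measure 118 mm over their backs; the gripper's body (76 mm by 178 mm) begins 60 mm behind the grasp point.
Start: joints at [-78.323, 18.312, 89.639, -0, 72.044, -1.146], TCP at [127.615, -560.676, 213.976] pointing down, gripper open.
Joint ranges: [-177.97, 177.97], [-48.28, 115.42], [12.27, 149.76], [-77.06, 257.06], [2.81, 150.46], [-146.56, 146.56]. Speed limits (degrees/s): [147.25, 147.25, 180, 180, 180, 180].

## Interface

Orientations are given as a 3x3 rotation matrix whose columns are the frame's x, y, z axes.
In Python, from cell import readout, read_camera, r gives the robot as it stands.
- The arm moves only by the shell command python3 -m jog 'ROWS' [FORCE]. ROWS is JSON, one flat list of numbers, 7 for each row, row after row: the shift along the tool's x, y, z normalised to -1 to 1, where 1 is 12 cm, then the turn, a rotation vector about the tool's x, y, z normalised to -1 to 1, where 1 is pi/4 rad, then the opening, from -1 (shut) to 1 (fully open). In form: [tx, ty, tz, ax, ay, az, hand, tx, ty, tz, ax, ay, az, hand, ...]. A call has 1 to 8 rows; each row is the pose to reach, as a shift and turn from the pose commanded when the call began, along the tool's axes at that moment; what a row does not reach only later rows make up. A row lasts 1/10 s, in which the tool goes at most 50 mm and 8.59 degrees, less where a joint would pass 70% of its speed; a pose out of reach is approached as far as the arm can. A call with a number of a shift or a turn outside -1 to 1 is refused whole. A call with a gripper value outside its range is refused whole. The fingers move at their own pace and stop on an object; FORCE is the grip in N (left out, the last holds). Time passes only in rows, so rows that repeat a pose let the fingers close. It gives the time, the measured TCP pose, the force, the opening and the grip force at its end, in the units of the state.
- readout.state(): the state, without advancing time (a new reading comes with each control period).
- read_camera(name): name is "side" or "top"; returns a dict with "img" (420x560x3 uint8, blue, green, red), "depth" (420x560 float32, mm along the optical axis (not along the pixel's ray), 0 where there is no reading), "K" (3x3 intrinsics, pixels), "R" (3x3) and "t" (3): a world point X has camera coordinates R X + t. Camera axes: x right, y down, z forward; pixel columns grow to the right and rows downward; lengths in mm; the calibration is good to about 2 mm. A picture is of the moment at which its call begins.
- r.hand_in(): hands the job in; it is judged then, once.
The state is a dict: "time_s": time; "joints": joint angles; "joint_vel": joint speeds; "joint_torque": joint torques, N m; "position": TCP position; "orientation": TCP orientation; "force": force on the tool from outside, world axes, zero at the start; "wrist_torque": the same for the moment, N m; "grip_width": finger opening in mm; "finger_force": force on a finger pad.
Only numpy, scipy, OpenCV 4.12 (cv2) and the standard library are available. Lean on these libraries where they do the work, as an engineer would, in place of code of your own. Each camera call takes 0.05 s, during which the arm holds its last target. There are 200 camera calls.

## Task

Close the pen box at the end of the drawing stand: slide the loose plywood cover along the deck, without lifting it up off the stand, and over onto the box until it drops fully into the recess of the rim and lies flat on it all round. Leave the spool, the glue bottle and the carton where they stand.

Things in the scene. Friction and masses are not known exactly. Their poses are not given: they have to be found in the camera images.
- stand: White stand fixed on the table: a raised flat drawing deck with an open pen box joined to one end. Origin on the table below the step where deck meets box; x runs along the stand from deck to box, y across, z up. Deck: 230 mm long (x -230 to 0), 180 mm wide, top 50 mm above the table, no lips. Box: x 0 to 142, 134 mm wide.
- seat (a point): Middle of the box's recessed rim, at ledge height (stand frame x 63, y 0, z 44 mm; same axes): where the seated cover's origin belongs. The ledge is flat, 6 mm lower than the deck, around a mouth 106 x 80 mm with pens lying low inside. The recess is 126 mm along x by 110 mm along y.
- step (a point): Middle of the edge where the deck ends (stand frame 0, 0, 50 mm; same axes): a 6 mm step down to the box's ledge, which bounds the recess on this side.
- far_lip (a point): Middle of the top inner edge of the far lip (stand frame 126, 0, 58 mm; same axes). Upright lips 14 mm above the ledge (8 mm above the deck) bound the recess at the far end and both sides; the side lips' inner faces are at y +-55 mm from x 10 mm on, their near ends rounded (6 mm radius).
- cover: Loose flat plywood plate, 120 x 100 x 6 mm (own x, y, z), about 90 g, on the deck, askew at the start. Origin at the centre of its underside. Too wide to grasp across; slides when pushed. Fits the recess with its 120 mm side along the stand, either way round. Leaving the deck it tips a little onto the ledge, and drops flat once its rear edge has passed the step; then its top is flush with the deck.
- spool: Bystander: grey filament spool lying flat, 90 mm across, 50 mm high, beside the box. Origin at the centre of its underside.
- glue: Bystander: white glue bottle, 48 mm across, 95 mm high, beside the box. Origin at the centre of its underside.
- carton: Bystander: small open cardboard box, 100 x 140 x 60 mm, beyond the box end of the stand. Origin at the centre of its underside.
There are look-alikes about, which are no part of the job. Of the things that look like the cover, the middle-sized one is meant.

How it is judged (in metres and radians):
On the way:
1. while sliding, the cover's middle comes within 95 mm of the seat (still at least 12 mm short of it) along the stand, and within 30 mm across (x of cover in the frame of seat between -0.095 and -0.012 m and y of cover in the frame of seat between -0.03 and 0.03 m), for 0.1 s.
At the end, for the whole second after the job is handed in: The cover lies in the recess of the box's rim, at rest: its origin within 6 mm along and 8 mm across of the seat site, its underside within 2 mm of the ledge's height, level within 0.025 rad (x of cover in the frame of seat between -0.006 and 0.006 m and y of cover in the frame of seat between -0.008 and 0.008 m and z of cover in the frame of seat between -0.003 and 0.002 m and angle between cover's own z axis and vertical below 0.025 rad and linear speed of cover below 0.02 m/s and angular speed of cover below 0.1 rad/s); the robot touches nothing.
It fails at once if the cover is lifted more than 25 mm above the deck (z of cover in the frame of stand above 0.075 m).
It fails at once if the cover is turned upside down or stood on edge (angle between cover's own z axis and vertical above 0.6 rad).
It fails at once if the spool is shifted by more than 30 mm (distance of spool from where it was at the start of the episode above 0.03 m).
It fails at once if the glue is shifted by more than 30 mm (distance of glue from where it was at the start of the episode above 0.03 m).
It fails at once if the carton is shifted by more than 30 mm (distance of carton from where it was at the start of the episode above 0.03 m).
It also fails if it takes over 72 s, if anything falls off the work surface, if the arm or the gripper's body presses on something with over 40 N, if the wrist force passes 120 N, or if a joint passes its speed limit or range.

## Working session

There is one attempt and no reset: what is moved stays moved. The work goes in short steps, Python scripts to look and compute and a shell command to move; the robot and the scene stay as the last step left them, time stands still between calls to the robot, and variables do not carry over. Pictures are saved under pics/ and viewed, at most 10 in all, crops included, and the job is handed in when it is done.

```bash
mkdir -p pics
cat > h.py <<'E'
import numpy as np, cv2
from cell import readout, read_camera, r
def snap(n):
    c=read_camera(n); return c
def px(c,u,v,z=None):
    K,R,t=[np.array(c[k],float) for k in("K","R","t")]
    ray=np.linalg.inv(K)@[u,v,1]
    if z is None:
        d=np.median([x for x in c["depth"][v-1:v+2,u-1:u+2].ravel() if x>0]); return R.T@(ray*d-t)
    o=-R.T@t; d=R.T@ray
    return o+d*(z-o[2])/d[2]
E
python3 - <<'E'
from h import *
import pickle
for n in("top","side"):
    c=snap(n); cv2.imwrite(f"pics/{n}0.png",c["img"]); pickle.dump(c,open(n+".pkl","wb"))
s=readout.state(); print(s["position"],s["orientation"],s["time_s"],s["force"])
E
```

```text
[ 127.52514176 -560.22751672  213.2072667 ] [[ 9.75064984e-01  2.21919348e-01 -2.82493524e-04]
 [ 2.21919518e-01 -9.75063767e-01  1.54227604e-03]
 [ 6.68116932e-05 -1.56651019e-03 -9.99998771e-01]] 0.1 [ 0.28791548 -0.06277714 -0.32591938]
```

View pics/top0.png

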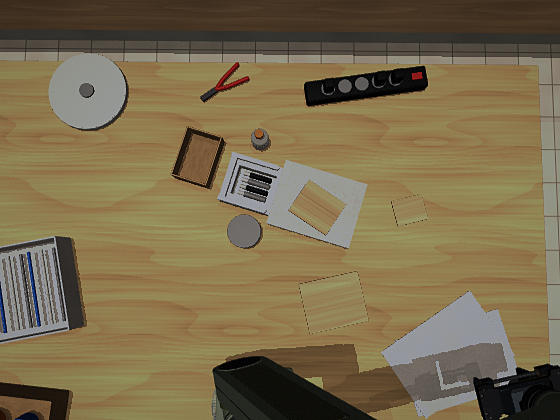

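View pics/side0.png

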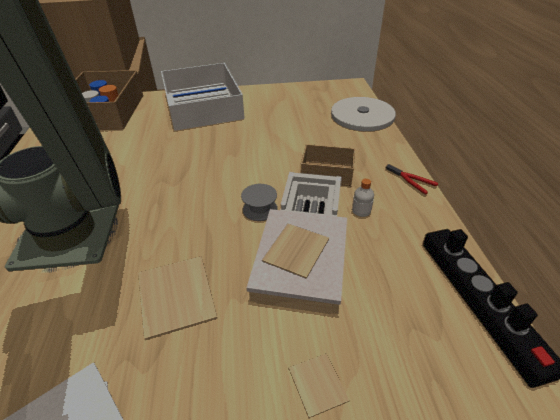

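The plates that could be taken for the cover, by top-view pixel, are the one on the deck at (317,207), a larger one on the table at (334,302) and a small one at (409,210). The middle-sized one is the plate on the deck. The spool is at (244,231), the glue at (260,138) and the carton at (198,157). I'll check the choice in one close crop.

Run:
```python
from h import *
import pickle
c=pickle.load(open("top.pkl","rb"))
cv2.imwrite("pics/crop1.png",cv2.resize(c["img"][145:255,210:375],None,fx=4.8,fy=4.8,interpolation=cv2.INTER_CUBIC))
for u,v in((317,207),(350,190),(345,235),(334,302),(409,210)): print(u,v,px(c,u,v).round(1))
```

```text
317 207 [ 532.9 -164.5   55.3]
350 190 [ 580.2 -253.5   49.3]
345 235 [ 459.1 -239.7   49.5]
334 302 [ 278.5 -215.     6.2]
409 210 [ 532.1 -423.2    5. ]
```

View pics/crop1.png

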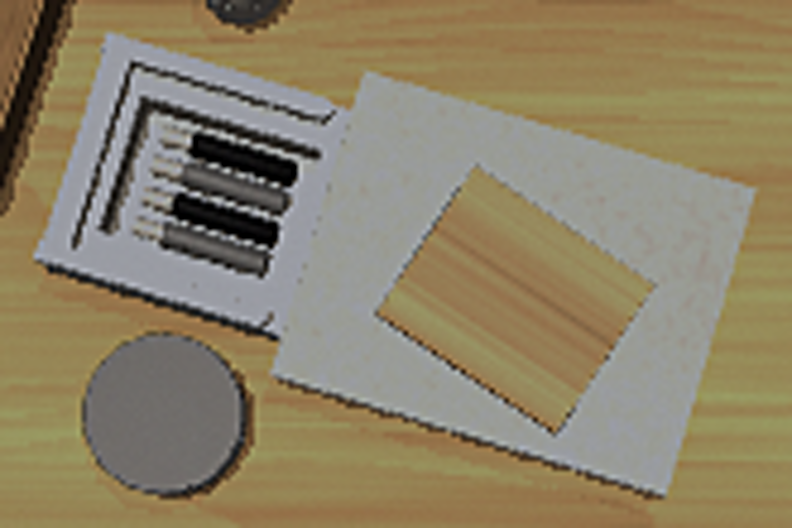

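The crop shows the plate on the deck with the 6:5 outline. Its corners are at crop pixels (476,165), (655,287), (556,435) and (377,314). The deck corners are at (366,72), (755,188), (663,496) and (274,377).

```bash
cat >> h.py <<'E'
def q(c,pts,z,f=4.8,o=(210,145)):
    return np.array([px(c,o[0]+(u+.5)/f-.5,o[1]+(v+.5)/f-.5,z) for u,v in pts])
E
python3 - <<'E'
from h import *
import pickle,json
c=pickle.load(open("top.pkl","rb"))
D=q(c,[(366,72),(755,188),(663,496),(274,377)],50)
C=q(c,[(476,165),(655,287),(556,435),(377,314)],56)
for P in(D,C): print(P.round(1).tolist(),[round(np.linalg.norm(P[i]-P[i-1]),1) for i in range(4)],P.mean(0).round(1))
# stand fit: corners in stand frame
S=np.array([[0,-90],[-230,-90],[-230,90],[0,90]],float)
# orientation: determine which side is +y by handedness
best=None
for s in(1,-1):
    A=S*[1,s]; a=A-A.mean(0); b=D[:,:2]-D[:,:2].mean(0)
    th=np.arctan2((a[:,0]*b[:,1]-a[:,1]*b[:,0]).sum(),(a*b).sum()); Rm=np.array([[np.cos(th),-np.sin(th)],[np.sin(th),np.cos(th)]])
    t=D[:,:2].mean(0)-Rm@A.mean(0); e=np.abs(A@Rm.T+t-D[:,:2]).max(); print(s,np.degrees(th),t,e)
    if best is None or e<best[0]: best=(e,th,t,Rm)
e,th,t,Rm=best; json.dump([th,*t],open("stand.json","w"))
Cs=(C[:,:2]-t)@Rm; print("cover in stand",Cs.round(1).tolist(),Cs.mean(0))
d=Cs[1]-Cs[0]; print(np.degrees(np.arctan2(-d[1],-d[0])))
p=readout.state()["position"]; print("tcp stand",(np.array(p[:2])-t)@Rm)
far=q(c,[(106,35),(36,260)],58); print(((far[:,:2]-t)@Rm).round(1))
E
```

```text
[[661.3, -80.5, 50.0], [597.4, -298.9, 50.0], [424.8, -246.8, 50.0], [488.9, -30.8, 50.0]] [np.float64(179.4), np.float64(227.6), np.float64(180.3), np.float64(225.4)] [ 543.1 -164.3   50. ]
[[608.0, -142.3, 56.0], [540.4, -241.9, 56.0], [457.8, -187.0, 56.0], [524.0, -87.7, 56.0]] [np.float64(100.2), np.float64(120.4), np.float64(99.2), np.float64(119.4)] [ 532.6 -164.7   56. ]
1 73.56713830627959 [575.64301373 -53.96361892] 2.2797002991034887
-1 73.60633727459647 [575.56754258 -53.94138756] 173.0728528506039
cover in stand [[-75.5, -56.0], [-190.2, -19.4], [-161.0, 75.4], [-47.0, 40.0]] [-118.43370081    9.98219686]
-17.70785073927393
tcp stand [-612.35276071  286.59528582]
[[143.6 -65.8]
 [142.7  66.5]]
```

```bash
cat >> h.py <<'E'
import json
from scipy.spatial.transform import Rotation as Ro
def go(x,y,z,yaw):
    """tool-axis deltas in move units; x,y in stand frame, yaw of tool x in stand frame (deg)"""
    th,tx,ty=json.load(open("stand.json")); c,s=np.cos(th),np.sin(th)
    st=readout.state(); p=np.array(st["position"]); R=np.array(st["orientation"])
    t=np.array([tx+c*x-s*y,ty+s*x+c*y,z]); a=th+np.radians(yaw)
    T=np.array([[np.cos(a),np.sin(a),0],[np.sin(a),-np.cos(a),0],[0,0,-1]]).T
    T=np.column_stack([[np.cos(a),np.sin(a),0],[np.sin(a),-np.cos(a),0],[0,0,-1]])
    d=p[:2]-[tx,ty]; print("at stand",round(c*d[0]+s*d[1],1),round(-s*d[0]+c*d[1],1),"z",round(p[2],1),"F",np.round(st["force"],1),"t",st["time_s"],"w",st["grip_width"])
    print("shift",(R.T@(t-p)/120).round(3),"turn",(Ro.from_matrix(R.T@T).as_rotvec()/(np.pi/4)).round(3))
E
python3 -c "
from h import *
go(-118,100,140,-90)"
```

```text
at stand -612.4 286.6 z 213.2 F [ 0.3 -0.1 -0.3] t 0.1 w 91.10172296713542
shift [ 3.37  -2.833  0.615] turn [-0.002  0.     0.65 ]
```

```bash
A='[0.85,-0.7,0,0,0,0,0.3,0.85,-0.7,0,0,0,0,0.3,0.85,-0.7,0,0,0,0,0.3,0.85,-0.7,0,0,0,0,0.3]'; python3 -m jog '[0.85,-0.7,0,0,0,0,0.3,0.85,-0.7,0,0,0,0,0.3,0.85,-0.7,0,0,0,0,0.3,0.85,-0.7,0,0,0,0,0.3]' >/dev/null
python3 -m jog '[0.85,-0.7,0,0,0,0,0.3,0.85,-0.7,0,0,0,0,0.3,0.85,-0.7,0,0,0,0,0.3,0.85,-0.7,0,0,0,0,0.3]' >/dev/null
python3 -m jog '[0.85,-0.7,0,0,0,0.65,0.3,0.85,-0.7,0,0,0,0.65,0.3,0.85,-0.7,0,0,0,0.65,0.3,0.85,-0.7,0,0,0,0.65,0.3,0.85,-0.7,0,0,0,0.65,0.3,0.85,-0.7,0,0,0,0.65,0.3]'
python3 -c "
from h import *
go(-118,100,100,-90)"
```

```text
time_s: 1.5
position: [369.7, -248.2, 213.8]
orientation: [[0.96, -0.281, -0.001], [-0.281, -0.96, -0.001], [-0.0, 0.001, -1.0]]
force: [-1.3, -0.0, -0.0]
grip_width: 59.1
finger_force: 0.0
at stand -244.6 142.5 z 213.8 F [-1.3 -0.  -0. ] t 1.5 w 59.11283136552303
shift [ 0.357 -1.055  0.947] turn [0.001 0.    0.003]
```

```bash
python3 -m jog '[0.35,-1,0.4,0,0,0,0.3,0.35,-1,0.4,0,0,0,0.3,0.35,-1,0.4,0,0,0,0.3,0.35,-1,0.9,0,0,0,0.3,0.35,-1,0.9,0,0,0,0.3,0.35,-1,0.9,0,0,0,0.3]' >/dev/null
python3 -c "
from h import *
go(-118,98,53,-90)"
```

```text
at stand -124.6 102.0 z 104.6 F [-0.5 -0.9  1.2] t 2.1 w 59.520675637353825
shift [ 0.035 -0.055  0.43 ] turn [ 0.     0.006 -0.   ]
```

```bash
python3 -m jog '[0.03,-0.05,0.3,0,0,0,0.3,0.03,-0.05,0.38,0,0,0,0.3,0.03,-0.05,0.42,0,0,0,0.3,0.03,-0.05,0.43,0,0,0,0.3,0.03,-0.05,0.43,0,0,0,0.3]' >/dev/null
python3 - <<'E'
from h import *
c=snap("side"); cv2.imwrite("pics/s2.png",cv2.resize(c["img"][170:310,180:380],None,fx=4,fy=4,interpolation=cv2.INTER_CUBIC))
go(-118,66,52.5,-90)
E
```

```text
at stand -117.7 96.2 z 55.5 F [ 0.1 -1.   0.1] t 2.65 w 59.37626024020884
shift [0.251 0.002 0.026] turn [ 0.    -0.003 -0.   ]
```

View pics/s2.png

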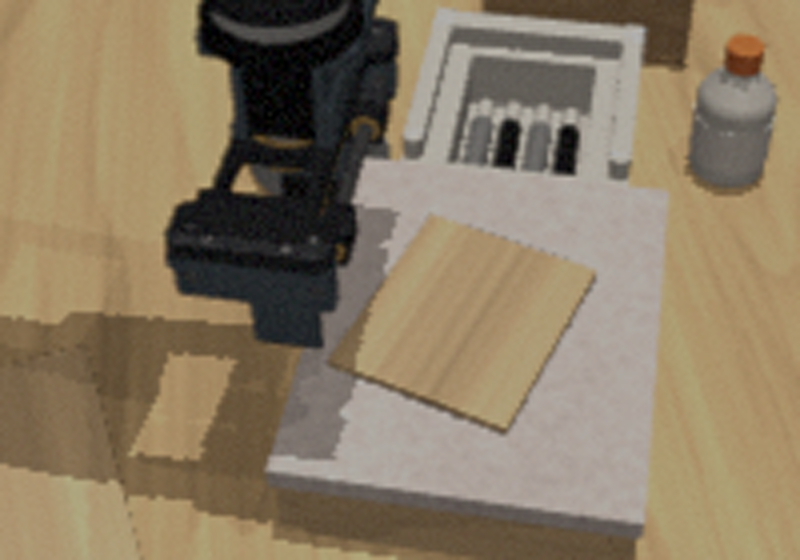

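The near finger, at (320,340), stands beside the cover's rear corner at (330,365) and is still a little high. I'll lower it and push sideways.

```bash
python3 -m jog '[0,0,0.028,0,0,0,0.3,0,0,0.028,0,0,0,0.3,0,0,0.028,0,0,0,0.3,0.03,0,0.028,0,0,0,0.3,0.06,0,0.028,0,0,0,0.3,0.09,0,0.028,0,0,0,0.3,0.12,0,0.028,0,0,0,0.3,0.12,0,0.028,0,0,0,0.3]'
python3 - <<'E'
from h import *
go(-118,66,52.5,-90)
E
```

```text
time_s: 3.45
position: [464.0, -143.4, 51.0]
orientation: [[0.959, -0.283, 0.001], [-0.283, -0.959, -0.0], [0.001, 0.0, -1.0]]
force: [0.5, 0.9, 0.3]
grip_width: 59.3
finger_force: 0.0
at stand -117.4 81.8 z 51.0 F [0.5 0.9 0.3] t 3.45 w 59.32004019077197
shift [ 0.132  0.005 -0.013] turn [ 0.    -0.001  0.   ]
```

```bash
python3 -m jog '[0.02,0,-0.005,0,0,0,0.3,0.04,0,-0.005,0,0,0,0.3,0.06,0,-0.005,0,0,0,0.3,0.08,0,-0.005,0,0,0,0.3,0.1,0,-0.005,0,0,0,0.3,0.12,0,-0.005,0,0,0,0.3,0.135,0,-0.005,0,0,0,0.3,0.135,0,-0.005,0,0,0,0.3]' | grep force
python3 - <<'E'
from h import *
go(-118,66,52.5,-90)
for n in("top",):
    c=snap(n); cv2.imwrite("pics/t3.png",cv2.resize(c["img"][145:255,210:375],None,fx=4.8,fy=4.8,interpolation=cv2.INTER_CUBIC))
E
```

```text
force: [-0.4, -0.6, -0.1]
finger_force: 0.0
at stand -117.4 65.9 z 51.6 F [-0.4 -0.6 -0.1] t 4.25 w 59.3053533589909
shift [-0.001  0.005 -0.007] turn [ 0.    -0.001  0.   ]
```

View pics/t3.png

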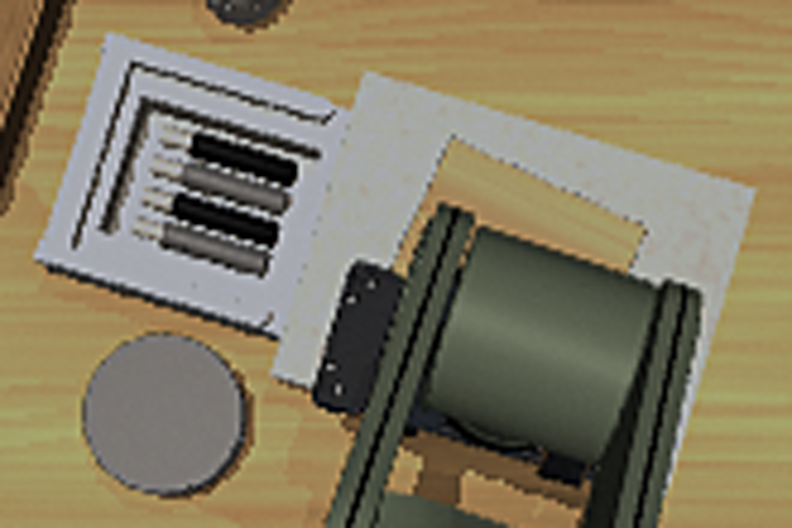

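The cover's far long edge, from (453,136) to (646,228), is still tilted by about 9° against the deck edge. I'll work out where the cover is.

```bash
cat >> h.py <<'E'
def cov(c,a,b,side=-1,z=56,**k):
    """a front, b rear corner (crop px) of the long edge on y side; prints cover centre & yaw in stand frame"""
    th,tx,ty=json.load(open("stand.json")); Rm=np.array([[np.cos(th),-np.sin(th)],[np.sin(th),np.cos(th)]])
    P=(q(c,[a,b],z,**k)[:,:2]-[tx,ty])@Rm; d=P[0]-P[1]; L=np.linalg.norm(d); d/=L; n=np.array([-d[1],d[0]])
    print("cover",P.round(1).tolist(),"L",L.round(1),"centre",(P.mean(0)-side*50*n).round(1),"yaw",np.degrees(np.arctan2(d[1],d[0])).round(1))
E
python3 - <<'E'
from h import *
import pickle
cov(pickle.load(open("top.pkl","rb")),(453,136),(646,228))
E
```

```text
cover [[-58.6, -68.0], [-176.2, -49.7]] L 119.1 centre [-109.7   -9.4] yaw -8.8
```

```bash
python3 -m jog '[-0.04,0,0,0,0,0,0.3,-0.04,0,-0.25,0,0,0,0.3,-0.04,0,-0.25,0,0,0,1,0.35,-0.06,-0.25,0,0,0,1,0.7,-0.06,-0.25,0,0,0,1,0.7,-0.06,-0.25,0,0,0,1]' |grep -E "^force"
python3 -m jog '[0.3,0,0,0,0,0,1,0.6,0,0,0,0,0,1,0.62,0,0,0,0,0,1,0.62,0,0,0,0,0,1]' |grep -E "^force"
python3 -c "
from h import *
go(-110,-92,53,-90)"
```

```text
force: [-0.2, -0.5, -0.0]
force: [-0.0, 1.1, -0.2]
at stand -110.2 -91.1 z 80.5 F [-0.   1.1 -0.2] t 5.3 w 91.19864683231104
shift [ 0.008 -0.001  0.229] turn [0.    0.003 0.   ]
```

```bash
python3 -m jog '[0.01,0,0.15,0,0,0,1,0.01,0,0.22,0,0,0,1,0.01,0,0.235,0,0,0,1,0.01,0,0.235,0,0,0,1,0.01,0,0.235,0,0,0,1]' |grep -E "^force|pos"
python3 -c "
from h import *
go(-110,-66,52.5,-90)"
```

```text
position: [633.9, -186.0, 54.1]
force: [-0.2, -0.8, -0.2]
at stand -110.2 -93.2 z 54.1 F [-0.2 -0.8 -0.2] t 5.8 w 91.13551454877235
shift [-0.227 -0.001  0.013] turn [ 0.    -0.001  0.   ]
```

```bash
python3 -m jog '[-0.05,0,0.013,0,0,0,1,-0.08,0,0.013,0,0,0,1,-0.11,0,0.013,0,0,0,1,-0.14,0,0.013,0,0,0,1,-0.17,0,0.013,0,0,0,1,-0.2,0,0.013,0,0,0,1,-0.225,0,0.013,0,0,0,1,-0.225,0,0.013,0,0,0,1]' |grep -E "^force|pos"
python3 -m jog '[0.04,0,0,0,0,0,1,0.04,0,-0.2,0,0,0,1,0.04,0.6,-0.3,0,0,0,1,0.04,1,-0.3,0,0,0,1,0.04,1,-0.3,0,0,0,1,0.04,1,-0.3,0,0,0,1]' |grep -E "^force"
python3 - <<'E'
from h import *
go(-200,0,80,0)
c=snap("top"); cv2.imwrite("pics/t4.png",cv2.resize(c["img"][145:255,210:375],None,fx=4.8,fy=4.8,interpolation=cv2.INTER_CUBIC))
E
```

```text
position: [607.4, -178.2, 51.8]
force: [0.4, -0.4, -0.2]
force: [-0.3, 1.1, 0.0]
at stand -233.5 -71.4 z 88.0 F [-0.3  1.1  0. ] t 7.2 w 90.96362808387877
shift [-0.596 -0.277  0.066] turn [ 2.000e-03  0.000e+00 -2.005e+00]
```

View pics/t4.png

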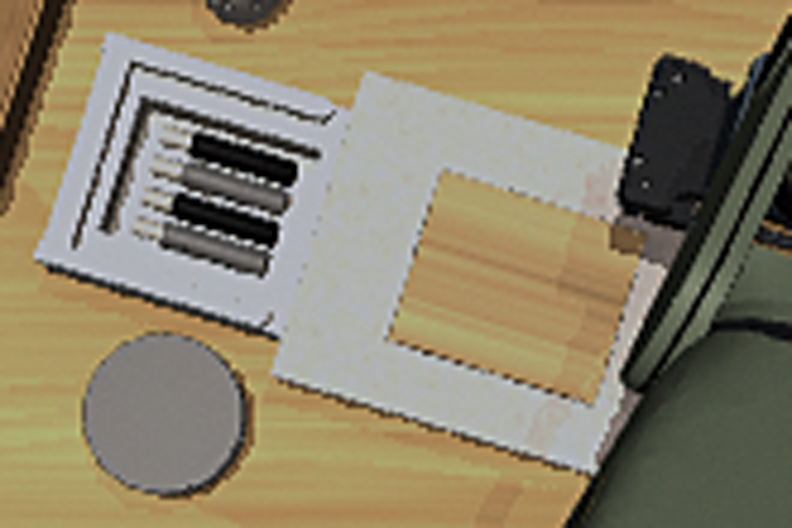

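The cover now looks straight. Its front corners are at (440,170) and (389,339), and a rear corner is at (596,404). Next comes the rear push, with the tool turned 90°.

```bash
python3 -c "
from h import *
import pickle
c=pickle.load(open('top.pkl','rb'))
cov(c,(389,339),(596,404),side=1)"
python3 -m jog '[-0.59,-0.28,0,0,0,-1,-0.1,-0.59,-0.28,0,0,0,-1,-0.1,-0.59,-0.28,0,0,0,-1,-0.1,-0.59,-0.28,0,0,0,-1,-0.1,-0.59,-0.28,0,0,0,-1,-0.1,-0.59,-0.28,0,0,0,-1,-0.1]' |grep -E "^force"
python3 -m jog '[0,0,0,0,0,-1,-0.1,0,0,0,0,0,-1,-0.1,0,0,0,0,0,-1,-0.1,0,0,0,0,0,-1,-0.1,0,0,0,0,0,-1,-0.1,0,0,0,0,0,-1,-0.1]' |grep -E "^force"
python3 - <<'E'
from h import *
go(-200,0,53,0)
E
```

```text
cover [[-57.4, 51.4], [-177.3, 52.5]] L 119.9 centre [-117.8    1.9] yaw -0.6
force: [0.5, 0.1, 0.6]
force: [-0.5, -0.0, -0.5]
at stand -194.9 -0.2 z 87.6 F [-0.5 -0.  -0.5] t 8.45 w 41.024962165735126
shift [-0.042 -0.002  0.288] turn [-0.001 -0.001  0.007]
```

```bash
python3 -m jog '[-0.08,-0.01,0,0,0,0.01,-0.1,-0.08,-0.01,0.2,0,0,0.01,-0.1,-0.08,-0.01,0.27,0,0,0.01,-0.1,-0.08,-0.01,0.295,0,0,0.01,-0.1,-0.08,-0.01,0.295,0,0,0.01,-0.1,-0.08,-0.01,0.295,0,0,0.01,-0.1]' |grep -E "^force"
python3 - <<'E'
from h import *
go(-136,1,52,0)
E
```

```text
force: [-0.3, -0.3, 1.1]
at stand -206.2 0.5 z 53.0 F [-0.3 -0.3  1.1] t 9.05 w 41.238842070215
shift [ 0.585 -0.009  0.008] turn [ 0.001  0.    -0.01 ]
```

```bash
python3 -m jog '[0.05,0,0.008,0,0,0,-0.1,0.12,0,0.008,0,0,0,-0.1,0.2,0,0.008,0,0,0,-0.1,0.28,0,0.008,0,0,0,-0.1,0.36,0,0.008,0,0,0,-0.1,0.44,0,0.008,0,0,0,-0.1,0.52,0,0.008,0,0,0,-0.1,0.58,0,0.008,0,0,0,-0.1]' |grep -E "^force"
python3 - <<'E'
from h import *
go(-16,1,52,0)
c=snap("top"); cv2.imwrite("pics/t5.png",cv2.resize(c["img"][145:255,210:375],None,fx=4.8,fy=4.8,interpolation=cv2.INTER_CUBIC))
E
```

```text
force: [0.0, -1.0, 0.9]
at stand -135.6 0.5 z 51.5 F [ 0.  -1.   0.9] t 9.85 w 40.66351888973247
shift [ 0.996 -0.012 -0.005] turn [-0.     0.    -0.009]
```

View pics/t5.png

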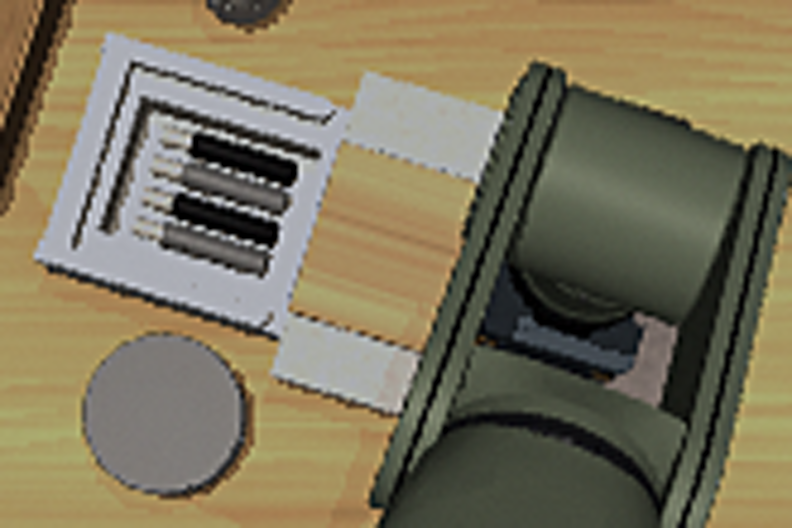

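The cover's front edge runs from (343,142) to (291,310), right at the step. I'll check its sideways offset.

Run:
```python
from h import *
import pickle
c=pickle.load(open("top.pkl","rb"))
th,tx,ty=json.load(open("stand.json")); Rm=np.array([[np.cos(th),-np.sin(th)],[np.sin(th),np.cos(th)]])
print(((q(c,[(343,142),(291,310)],56)[:,:2]-[tx,ty])@Rm).round(1))
print(((q(c,[(333,118),(268,318)],58)[:,:2]-[tx,ty])@Rm).round(1))
```

```text
[[ -0.8 -46.8]
 [ -0.7  51.7]]
[[  8.4 -57.8]
 [ 10.1  59.9]]
```

```bash
python3 -m jog '[0.06,0.005,-0.003,0,0,0,-0.1,0.12,0.008,-0.003,0,0,0,-0.1,0.18,0.01,-0.003,0,0,0,-0.1,0.24,0.01,-0.003,0,0,0,-0.1,0.3,0.01,-0.003,0,0,0,-0.1,0.36,0.01,-0.003,0,0,0,-0.1,0.42,0.01,-0.003,0,0,0,-0.1,0.48,0.01,-0.003,0,0,0,-0.1]' |grep -E "^force"
python3 -m jog '[0.05,0,0,0,0,0,-0.1,0.1,0,0,0,0,0,-0.1,0.15,0,0,0,0,0,-0.1,0.2,0,0,0,0,0,-0.1,0.25,0,0,0,0,0,-0.1,0.3,0,0,0,0,0,-0.1,0.35,0,0,0,0,0,-0.1,0.4,0,0,0,0,0,-0.1]' |grep -E "^force"
python3 - <<'E'
from h import *
go(-14,0,52,0)
c=snap("side"); cv2.imwrite("pics/s6.png",cv2.resize(c["img"][150:290,220:400],None,fx=4,fy=4,interpolation=cv2.INTER_CUBIC))
E
```

```text
force: [0.2, 0.2, -0.7]
force: [0.2, -0.3, -0.1]
at stand -30.4 -1.5 z 51.7 F [ 0.2 -0.3 -0.1] t 11.5 w 40.92879897539691
shift [ 0.137 -0.013 -0.003] turn [-0.    0.   -0.01]
```

View pics/s6.png

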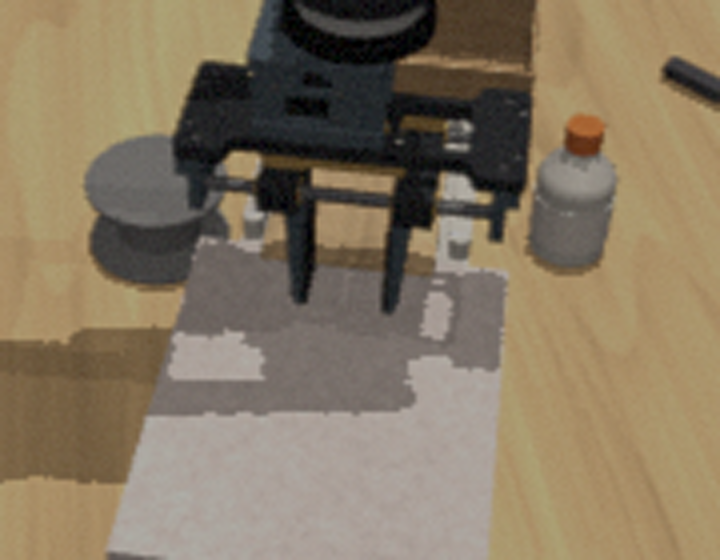

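The cover sits between the lips at (255,215) and (460,240), and its rear edge is about 14 mm short of seated. I'll finish the push slowly.

```bash
python3 -m jog '[0.03,0,0,0,0,0,-0.1,0.06,0,0,0,0,0,-0.1,0.09,0,0,0,0,0,-0.1,0.11,0,0,0,0,0,-0.1,0.125,0,0,0,0,0,-0.1,0.14,0,0,0,0,0,-0.1,0.14,0,0,0,0,0,-0.1,0.14,0,0,0,0,0,-0.1]' |grep -E "^force"
python3 -c "
from h import *
go(-13.5,0,52,0)"
python3 -m jog '[-0.05,0,0,0,0,0,-0.1,-0.05,0,-0.3,0,0,0,-0.1,-0.4,0,-0.6,0,0,0,-0.1,-0.8,0,-0.8,0,0,0,-0.1,-1,0,-0.8,0,0,0,-0.1,-1,0,-0.8,0,0,0,-0.1]' |grep -E "^force"
python3 - <<'E'
from h import *
import pickle
go(-13.5,0,52,0)
c=snap("top"); pickle.dump(c,open("top7.pkl","wb"));s=snap("side")
a=cv2.resize(c["img"][150:225,210:310],None,fx=4,fy=4,interpolation=cv2.INTER_CUBIC)
b=cv2.resize(s["img"][160:235,260:360],None,fx=4,fy=4,interpolation=cv2.INTER_CUBIC)
cv2.imwrite("pics/m7.png",np.hstack([a,b]))
E
```

```text
force: [0.3, 0.2, -0.1]
at stand -14.1 -1.8 z 51.9 F [ 0.3  0.2 -0.1] t 12.35 w 41.28922520605481
shift [ 0.005 -0.015 -0.001] turn [ 0.    0.   -0.01]
force: [-0.3, 1.0, 0.2]
at stand -138.1 -1.3 z 149.4 F [-0.3  1.   0.2] t 12.95 w 41.099566225259885
shift [ 1.039 -0.026  0.81 ] turn [ 0.004  0.002 -0.015]
```

View pics/m7.png

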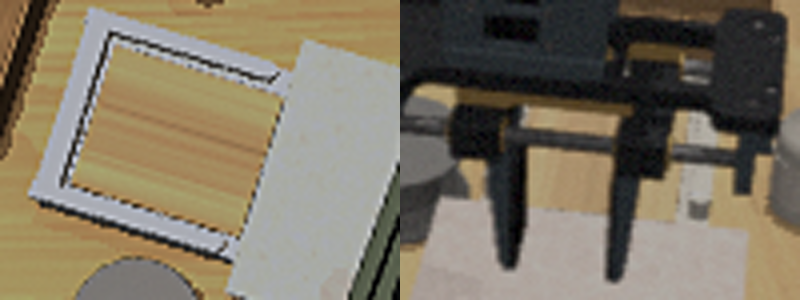

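The cover fills the recess, and its rear edge, from (285,98) to (243,238), meets the deck edge. I'll check with depth that it lies flat.

Run:
```python
from h import *
import pickle
c=pickle.load(open("top7.pkl","rb"))
th,tx,ty=json.load(open("stand.json")); Rm=np.array([[np.cos(th),-np.sin(th)],[np.sin(th),np.cos(th)]])
K,R,t=[np.array(c[k],float) for k in("K","R","t")]
def loc(xs,ys):
    P=[]
    for x in xs:
        for y in ys:
            w=np.append(Rm@[x,y]+[tx,ty],50); k=K@(R@w+t); u,v=np.round(k[:2]/k[2]).astype(int)
            d=c["depth"][v,u]
            if d>0: p=R.T@(np.linalg.inv(K)@[u,v,1]*d-t); P.append(np.append(Rm.T@(p[:2]-[tx,ty]),p[2]))
    return np.array(P)
ys=range(-40,41,4)
print("deck z",np.median(loc(range(-40,-8,4),ys)[:,2]))
for a in range(0,130,10): print(a,np.median(loc(range(a,a+10,2),ys)[:,2]).round(2),end="; ")
P=loc(range(8,116,3),ys); s=np.linalg.lstsq(np.c_[P[:,:2],np.ones(len(P))],P[:,2],rcond=None)[0]; print("\nslopes",s)
T=q(c,[(285,98),(243,238)],52,f=4,o=(210,150)); F=q(c,[(113,46),(72,186)],52,f=4,o=(210,150))
print(((np.vstack([T,F])[:,:2]-[tx,ty])@Rm).round(1))
```

```text
deck z 49.438675405001945
0 48.65; 10 50.0; 20 48.99; 30 48.88; 40 49.28; 50 48.97; 60 49.18; 70 49.21; 80 49.92; 90 49.58; 100 49.31; 110 49.11; 120 46.89; 
slopes [3.29145393e-03 4.58051593e-03 4.91016150e+01]
[[ -0.  -47.5]
 [ -0.8  51.1]
 [121.1 -47.7]
 [119.   51. ]]
```

The cover is flush with the deck and level, with slopes of about 0.003–0.005 rad. It is inside the recess and the tool is clear, so I'll hand in.

```bash
python3 -c "
from h import *
print(r.hand_in())"
```

```text
the job is handed in; nothing more can be done
None
```

The pen box is closed: the cover dropped into the recess and measures flush with the deck and level, no bystander was touched, and I handed the job in at about 13 s, though no verdict came back.

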